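# Swap the saucepan and the kettle on the warming plate by sliding

### The arm

A 6-joint arm with a two-finger parallel gripper is mounted at the origin on the work surface. World frame = base frame: x ahead of the robot, y to its left, z up, the work surface at z = 0. Lengths are in m, angles in rad, forces in N, time in s.
With the tool pointing down it reaches from about 0.375 to 0.975 m from the base axis. Payload 3.8 kg.
Tool frame: the origin (TCP) lies midway between the tips of the shut fingers; the grasp point (between the pads) lies 19 mm behind it; z points along the fingers, y is the line along which they close (so a half turn about z gives the same grasp; the last joint's range is limited). The gripper opens to 88 mm and grips with 3 to 60 N. Pads are 18 mm wide; open, the fingers measure 123 mm over their backs; the gripper's body (75 mm by 187 mm) begins 45 mm behind the grasp point.
Start: joints at [1.11, 0.264, 1.604, -0, 1.274, -0.037], TCP at [0.278, 0.615, 0.239] pointing down, gripper open.
Joint ranges: [-2.63, 2.63], [-0.94, 2.18], [0.31, 2.57], [-1.31, 4.45], [0, 2.66], [-2.55, 2.55]. Speed limits (rad/s): [2.57, 2.57, 3.14, 3.14, 3.14, 3.14].

### API

Orientations are given as a 3x3 rotation matrix whose columns are the frame's x, y, z axes.
In Python, from plant import env, imaging gives the robot as it stands.
- The arm moves only by the shell command python3 -m pendant 'ROWS' [FORCE]. ROWS is JSON, a list that holds one entry, the list of rows, each a list of 7 numbers: the shift along the world's x, y, z in mm, then the turn, a rotation vector about the world's x, y, z in rad, then the opening, from 0 (shut) to 1 (fully open). A call has 1 to 8 rows; each row shifts and turns the commanded pose from where the row before left it; what a row does not reach is not made up. A row lasts 1/10 s, in which the tool goes at most 50 mm and 8.59 degrees, less where a joint would pass 70% of its speed; a pose out of reach is approached as far as the arm can. A call with a gripper value outside its range is refused whole. The fingers move at their own pace and stop on an object; FORCE is the grip in N (left out, the last holds). Time passes only in rows, so rows that do not move let the fingers close. It gives the time, the measured TCP pose, the force, the opening and the grip force at its end, in the units of the state.
- env.get_state(): the state, without advancing time (a new reading comes with each control period).
- imaging.grab_frame(name): name is "scene" or "top" or "wrist"; returns a dict with "img" (400x640x3 uint8, blue, green, red), "fx", "fy", "cx", "cy" (pixels), "dist" ([k1, k2, p1, p2, k3] as OpenCV has them; the pictures are not rectified), "pose" (4x4, takes a point from camera to world coordinates); the wrist camera has in their place "mount" (4x4, takes a point from camera to tool coordinates, whose origin is the TCP and whose axes are the flange's). Camera axes: x right, y up, looking along -z (the intrinsics and any distortion apply to the point x, -y, -z); pixel columns grow to the right and rows downward; lengths in m; the calibration is good to about 2 mm. A picture is of the moment at which its call begins: read the wrist's pose just before it. There is no depth.
- env.close_job(): hands the job in; it is judged then, once.
Trained networks look in a picture, given as the dict that the camera call returned (one of the last four; its "shot" number tells which), for a name from the list of things; names that differ only in an ending like _2 or _b are one class to them, and where a whole thing is asked for, a point or a joint stands for the part that bears it (a point fixed in the world has none). Each returns a list of dicts, best first, with "conf" (0 to 1); they miss things now and then, are a little off and sometimes report something else, mostly with a low value. They report only what shows in the picture. A call takes as long as a camera call. They do not tell look-alikes from the thing itself.
- imaging.find_in(picture, target): "extent" ([centre column, centre row, width, height] in pixels, round what is visible of it).
The state is a dict: "clock": time; "joint_positions": joint angles; "joint_vel": joint speeds; "effort": joint torques, N m; "ee_pos": TCP position; "tool_rot": TCP orientation; "force": force on the tool from outside, world axes, zero at the start; "torque": the same for the moment, N m; "opening": finger opening in m; "finger_force": force on a finger pad.
Only numpy, scipy, OpenCV 4.12 (cv2) and the standard library are available. Lean on these libraries where they do the work, as an engineer would, in place of code of your own. Each camera call takes 0.05 s, during which the arm holds its last target. There are 200 camera calls.

### The job

The little saucepan and the kettle stand on each other's marks on the warming plate: slide the saucepan into the large ring and the kettle into the small ring, so that the base of each stands wholly inside its own ring. Never lift or tip either one, keep both on the plate all the time, and leave the tins, the jar and everything else standing where they are.

Things in the scene. Friction and masses are not known exactly. Their poses are not given: they have to be found in the camera images.
- plate: Warming plate, fixed, a dark flat steel slab 340 mm (its x) by 640 mm (its y), top surface 20 mm above its origin, which is under its centre on the table. A grey control strip 32 mm high with three black knobs (44 mm high) stands against its far (+x) edge, from x = 170 to 215 mm, y = -170 to 170 mm. The top is flat, smooth and slippery (friction about 0.25), without a lip. Two bare steel discs of 36 mm diameter on it are flush sensor spots: things slide over them.
- large_ring: Large ring mark, a white outline of 140 mm outer diameter with a grey disc inside, flush on the plate (things slide over it). Origin at its centre on the plate's top. The saucepan belongs here.
- small_ring: Small ring mark, a white outline of 114 mm outer diameter with a grey disc inside, flush on the plate. Origin at its centre on the plate's top. The kettle belongs here.
- rest_mark: Square white outline mark, 120 mm a side, flush on the plate: a free resting place, empty at the start; it may be used on the way. Origin at its centre on the plate's top. The two rings and the square lie in a row along the plate about 200 mm apart, in any order.
- pan: Small open aluminium saucepan, 0.3 to 0.55 kg: base diameter 100 mm, rim diameter 104 mm, 65 mm high. Origin at the centre of its underside. A straight black handle runs along its -x from the rim to 124 mm from the pan's axis, 16 mm wide, 14 mm thick, its middle 66 mm above the underside (59 to 73 mm); good grip point 90 mm from the axis. At the start the handle points roughly to the robot.
- kettle: Closed steel kettle, 0.3 to 0.6 kg: base diameter 84 mm, body 50 mm high. Origin at the centre of its underside. A thin spout sticks out along its +x to 69 mm from the axis, 15 to 55 mm above the underside. A black bar handle, 62 mm long along its x, 12 mm wide, lies centrally over the lid at 73 to 85 mm above the underside, on two thin posts at its ends, with free space of 23 mm between it and the lid. It may face any way.
- tin_a: Paint tin, upright, 50 mm diameter, 60 mm high, loose on the plate. Origin at the centre of its underside. Leave it alone.
- tin_b: A second tin just like tin_a, on the plate. Leave it alone.
- jar: Glass jar with a steel cap, upright, 52 mm diameter, 72 mm high, loose on the plate near its far edge. Origin at the centre of its underside. Leave it alone.
- car_a: Yellow die-cast model car, 110 x 46 mm, 43 mm high, on the table to the left of the plate. Origin at the centre of its underside. Leave it alone.
- car_b: Another such car, on the table to the right. Leave it alone.
- spatula: Flat mixing spatula, 180 mm long, lying on the table to the left of the plate. Leave it alone.
- brush_jar: Glass jar with paint brushes, 72 mm diameter, brushes up to 165 mm high, on the table to the right of the plate. Origin at the centre of its underside. Leave it alone.
Things that resemble listed ones, but are neither listed nor needed, are in the scene too. What is shaped like the kettle but green or yellow is not meant.

How it is judged:
At the end, for the whole second after the job is handed in: The saucepan's base stands wholly inside the large ring (centres within 20 mm) and the kettle's base wholly inside the small ring (centres within 15 mm), both flat on the plate, upright and at rest (horizontal distance between pan and large_ring below 0.02 m and horizontal distance between kettle and small_ring below 0.015 m and angle between each of pan, kettle's own z axis and vertical below 0.05 rad and z of each of pan, kettle in the frame of plate below 0.023 m and linear speed of each of pan, kettle below 0.02 m/s); the robot touches nothing.
It fails at once if the saucepan is lifted (over 6 mm) or tipped (over 0.15 rad), or leaves the plate (z of pan in the frame of plate above 0.026 m or z of pan in the frame of plate below 0.014 m or angle between pan's own z axis and vertical above 0.15 rad).
It fails at once if the kettle is lifted (over 6 mm) or tipped (over 0.15 rad), or leaves the plate (z of kettle in the frame of plate above 0.026 m or z of kettle in the frame of plate below 0.014 m or angle between kettle's own z axis and vertical above 0.15 rad).
It fails at once if a tin or the jar on the plate is shifted by more than 15 mm or knocked over (distance of any of tin_a, tin_b, jar from where it was at the start of the episode above 0.015 m or angle between any of tin_a, tin_b, jar's own z axis and vertical above 0.4 rad).
It fails at once if a car, the spatula or the brush jar is shifted by more than 20 mm (distance of any of car_a, car_b, spatula, brush_jar from where it was at the start of the episode above 0.02 m).
It also fails if it takes over 72 s, if anything falls off the work surface, if the arm or the gripper's body presses on something with over 40 N, if the wrist force passes 120 N, or if a joint passes its speed limit or range.

## Working session

There is one attempt and no reset: what is moved stays moved. The work goes in short steps, Python scripts to look and compute and a shell command to move; the robot and the scene stay as the last step left them, time stands still between calls to the robot, and variables do not carry over. Pictures are saved under pics/ and viewed, at most 10 in all, crops included, and the job is handed in when it is done.

```bash
mkdir -p pics
cat > h.py <<'E'
import numpy as np, cv2
from plant import env, imaging
def ray(f,u,v,z):
    K=np.array([[f["fx"],0,f["cx"]],[0,f["fy"],f["cy"]],[0,0,1]])
    p=cv2.undistortPoints(np.array([[[u,v]]],float),K,np.array(f["dist"],float))[0,0]
    d=np.array([p[0],-p[1],-1.]); P=np.array(f["pose"])
    if "pose" not in f: raise 0
    d=P[:3,:3]@d; o=P[:3,3]; return (o+d*(z-o[2])/d[2])
E
python3 - <<'E'
from h import *
for n in ("top","scene"):
    f=imaging.grab_frame(n); cv2.imwrite(f"pics/{n}0.png",f["img"])
    print(n,np.round(f["pose"],3).tolist())
    for t,z in dict(plate=.02,large_ring=.02,small_ring=.02,rest_mark=.02,pan=.05,kettle=.06,tin_a=.05,jar=.06,brush_jar=.05,car_a=.02).items():
        for d in imaging.find_in(f,t)[:4]:
            e=d["extent"]; print(t,round(d["conf"],2),np.round(e).astype(int),np.round(ray(f,e[0],e[1],z),3)[:2])
E
```

```text
top [[0.014, 0.994, -0.11, 0.353], [-1.0, 0.014, 0.002, -0.002], [0.004, 0.11, 0.994, 1.348], [0.0, 0.0, 0.0, 1.0]]
plate 0.94 [314 168 194 120] [0.588 0.015]
large_ring 0.74 [472 169  41  29] [ 0.592 -0.504]
rest_mark 0.46 [321 157  15   2] [ 0.625 -0.009]
pan 0.72 [374 182  37  56] [ 0.538 -0.18 ]
pan 0.65 [254 169  47  42] [0.577 0.206]
kettle 0.92 [224 254  25  35] [0.306 0.29 ]
kettle 0.63 [254 167  34  25] [0.582 0.204]
kettle 0.61 [381 257  34  26] [ 0.302 -0.199]
tin_a 0.68 [350 211  22  15] [ 0.445 -0.101]
tin_a 0.63 [282 210  16  15] [0.444 0.113]
jar 0.71 [320 129  17  23] [ 0.709 -0.005]
brush_jar 0.91 [474 167  40  28] [ 0.594 -0.499]
car_a 0.68 [458 236  31  36] [ 0.373 -0.454]
car_a 0.62 [167 235  23  35] [0.362 0.485]
scene [[0.875, -0.279, 0.396, 0.941], [0.485, 0.493, -0.723, -0.791], [0.006, 0.824, 0.566, 0.682], [0.0, 0.0, 0.0, 1.0]]
plate 0.85 [331 238 198 161] [ 0.584 -0.094]
plate 0.49 [236 330  53  79] [ 0.551 -0.456]
large_ring 0.9 [374 188  46  25] [0.588 0.201]
small_ring 0.78 [312 263  46  21] [ 0.59  -0.204]
rest_mark 0.71 [374 188  44  20] [0.592 0.202]
rest_mark 0.64 [331 226   4   2] [ 0.56  -0.046]
rest_mark 0.23 [330 237 196 158] [ 0.581 -0.091]
pan 0.88 [304 243  60  55] [ 0.551 -0.177]
kettle 0.79 [227 226  38  37] [ 0.34  -0.231]
kettle 0.71 [375 178  25  35] [0.592 0.198]
kettle 0.67 [315 154  28  29] [0.339 0.245]
tin_a 0.86 [323 184  16  24] [0.453 0.097]
tin_a 0.83 [289 211  15  22] [ 0.44 -0.08]
jar 0.91 [389 225  22  32] [ 0.718 -0.014]
brush_jar 0.61 [238 330  50  82] [ 0.573 -0.469]
brush_jar 0.43 [348 144  28  16] [0.398 0.397]
car_a 0.78 [348 142  32  18] [0.367 0.47 ]
car_a 0.67 [177 299  25  40] [ 0.382 -0.46 ]
```

View pics/top0.png

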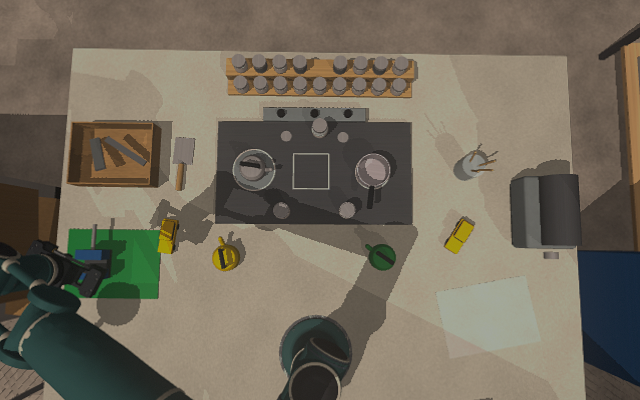

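View pics/scene0.png

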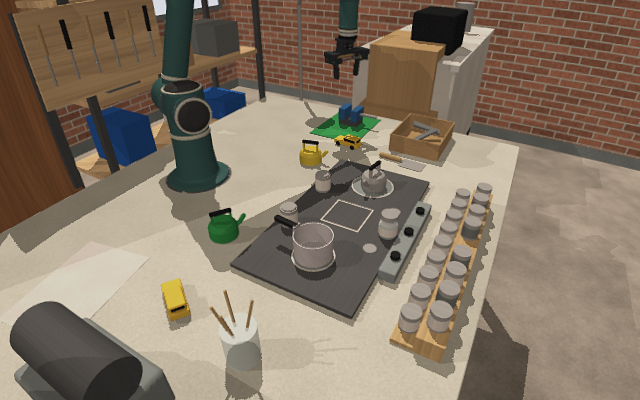

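The top view has three kettle shapes: yellow (224,254), green (381,257) and bare steel (254,167) on the large ring. Only the steel one, which is also the one standing on a mark, fits. The pan is at (374,172) on the small ring, and the square is at (311,171) between them. The tins are at (282,210) and (347,210), and the jar is at (320,127). I'll confirm this in a crop.

Run:
```python
from h import *
i=cv2.imread("pics/top0.png")[100:232,210:420]
cv2.imwrite("pics/crop.png",cv2.resize(i,None,fx=3.8,fy=3.8,interpolation=cv2.INTER_CUBIC))
s=env.get_state(); print(np.round(s["tool_rot"],3).tolist(),s["ee_pos"],s["opening"])
f=imaging.grab_frame("wrist"); print(np.round(f["mount"],3).tolist(),f["fx"],f["cx"],f["cy"],f["dist"])
f=imaging.grab_frame("top")
for u,v in [(217,122),(412,122),(412,224),(217,224)]: print(ray(f,u,v,.02).round(3))
for u,v in [(293,153),(329,153),(329,188),(293,188)]: print(ray(f,u,v,.02).round(3))
```

```text
[[-0.912, 0.411, 0.0], [0.411, 0.912, 0.0], [-0.0, 0.0, -1.0]] [0.27758771 0.61527953 0.23872715] 0.08806264160144993
[[0.001, 0.96, 0.279, 0.073], [1.0, -0.001, 0.0, -0.001], [0.0, 0.279, -0.96, -0.146], [0.0, 0.0, 0.0, 1.0]] 348.61400368170086 310.80429740495595 197.6978541354841 [-0.02017293  0.          0.          0.          0.        ]
[0.738 0.339 0.02 ]
[ 0.747 -0.31   0.02 ]
[ 0.408 -0.306  0.02 ]
[0.399 0.326 0.02 ]
[0.636 0.085 0.02 ]
[ 0.638 -0.034  0.02 ]
[ 0.522 -0.036  0.02 ]
[0.52  0.082 0.02 ]
```

View pics/crop.png

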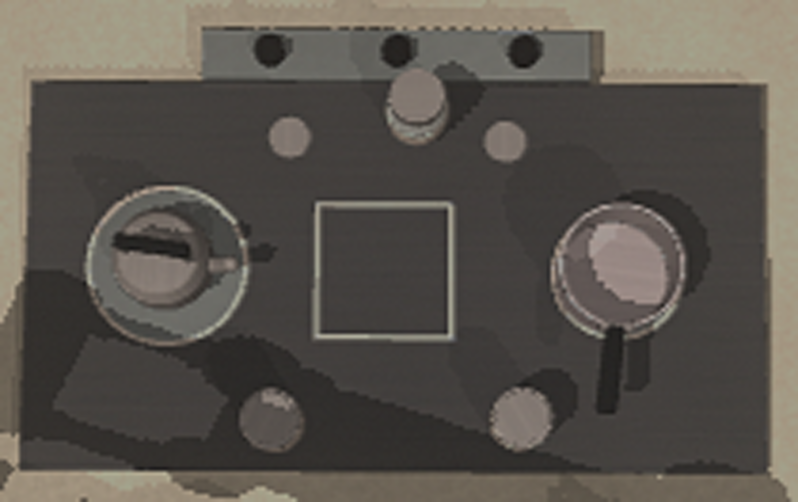

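The crop confirms the steel kettle at crop pixel (160,262), with its handle bar running along y and its spout towards -y. The pan is at (620,271) with its handle towards the robot. The way through is to park the kettle at the back-left, slide the pan past with its handle trailing, and then bring the kettle across.

```bash
python3 -m pendant '[[[28,-38,6,0,0,-0.115,0.45],[28,-38,6,0,0,-0.115,0.45],[28,-38,6,0,0,-0.115,0.45],[28,-38,6,0,0,-0.115,0.45],[28,-38,6,0,0,-0.115,0.45],[28,-38,6,0,0,-0.115,0.45]]]' >/dev/null; python3 -m pendant '[[[28,-38,6,0,0,-0.115,0.45],[28,-38,6,0,0,-0.115,0.45],[28,-38,6,0,0,-0.115,0.45],[28,-38,6,0,0,-0.115,0.45],[28,-38,6,0,0,-0.115,0.45],[0,0,0,0,0,0,0.45],[0,0,0,0,0,0,0.45]]]'
cat >> h.py <<'E'
def wrist():
    s=env.get_state(); f=imaging.grab_frame("wrist")
    T=np.eye(4);T[:3,:3]=s["tool_rot"];T[:3,3]=s["ee_pos"]; f["pose"]=T@np.array(f["mount"]); return s,f
E
python3 - <<'E'
from h import *
s,f=wrist(); cv2.imwrite("pics/w1.png",f["img"]); np.savez("w1.npz",**{k:f[k] for k in("fx","fy","cx","cy","dist","pose")})
for t,z in dict(large_ring=.02,small_ring=.02,rest_mark=.02,pan=.05,kettle=.06,tin_a=.05,jar=.06).items():
    for d in imaging.find_in(f,t)[:3]:
        e=d["extent"]; print(t,round(d["conf"],2),np.round(e).astype(int),np.round(ray(f,e[0],e[1],z),3)[:2])
E
```

```text
clock: 2.5
ee_pos: [0.5861, 0.1963, 0.3047]
tool_rot: [[0.12, 0.993, -0.0], [0.993, -0.12, 0.001], [0.0, -0.0, -1.0]]
force: [-0.7, 0.3, 0.1]
opening: 0.0393
finger_force: 0.0
large_ring 0.6 [306 140 120 114] [0.582 0.217]
small_ring 0.7 [337 372  58  10] [ 0.586 -0.135]
rest_mark 0.74 [316 266  91  55] [0.574 0.046]
rest_mark 0.43 [243 364  38  36] [ 0.447 -0.103]
pan 0.57 [314 199 336 362] [0.583 0.15 ]
pan 0.56 [336 374  51  10] [ 0.585 -0.11 ]
kettle 0.92 [ 54 111 107  75] [0.311 0.287]
kettle 0.88 [308 161  77  99] [0.582 0.198]
tin_a 0.93 [204 241  55  58] [0.441 0.112]
tin_a 0.78 [244 362  36  35] [ 0.458 -0.075]
jar 0.59 [417 279   9  11] [0.701 0.034]
```

View pics/w1.png

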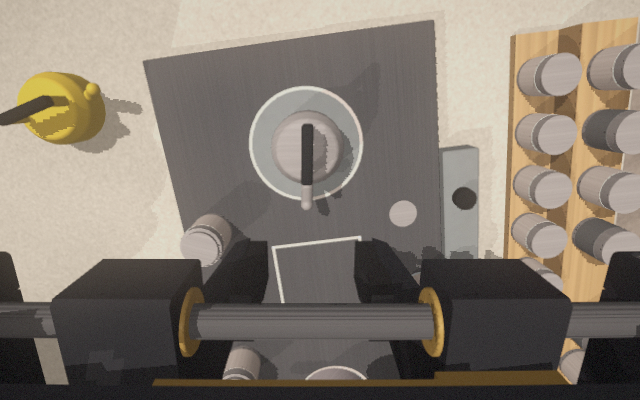

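The wrist picture shows the steel kettle at (308,150). Its bar runs (307,125)–(307,185), so it is already lined up with the tool. The large ring is centred at (306,142), and the square's corners are at (273,247) and (360,237).

Run:
```python
from h import *
f=dict(np.load("w1.npz"))
for n,u,v,z in [("bar",307,125,.105),("bar",307,185,.105),("ringT",306,86.5,.02),("ringB",306,199,.02),("ringL",249,143,.02),("ringR",363,143,.02),("plate",146,61,.02),("plate",433,20,.02),("sqL",273.5,247,.02),("sqR",360,237,.02),("kL",271,150,.07),("kR",344,150,.07),("spot",403,213,.02)]: print(n,ray(f,u,v,z).round(4))
```

```text
bar [0.5868 0.2414 0.105 ]
bar [0.5795 0.1816 0.105 ]
ringT [0.5895 0.2797 0.02  ]
ringB [0.5726 0.1423 0.02  ]
ringL [0.5116 0.222  0.02  ]
ringR [0.6511 0.2053 0.02  ]
plate [0.4082 0.3305 0.02  ]
plate [0.7408 0.3344 0.02  ]
sqL [0.521  0.0808 0.02  ]
sqR [0.6375 0.0814 0.02  ]
kL [0.5437 0.2168 0.07  ]
kR [0.6231 0.2073 0.07  ]
spot [0.696  0.1083 0.02  ]
```

```bash
python3 -m pendant '[[[-3,15,-35,0,0,0,0.45],[0,0,-40,0,0,0,0.45],[0,0,-40,0,0,0,0.45],[0,0,-40,0,0,0,0.45],[0,0,-30,0,0,0,0.45],[0,0,-20,0,0,0,0.45],[0,0,-17,0,0,0,0.45],[0,0,0,0,0,0,0.45]]]' 15 && python3 -m pendant '[[[0,0,0,0,0,0,0.1],[0,0,0,0,0,0,0.1],[0,0,0,0,0,0,0],[0,0,0,0,0,0,0],[0,0,0,0,0,0,0]]]' 15
```

```text
clock: 3.7
ee_pos: [0.5799, 0.212, 0.0795]
tool_rot: [[0.117, 0.993, -0.006], [0.993, -0.117, -0.002], [-0.003, -0.006, -1.0]]
force: [-0.8, 0.4, -0.4]
opening: 0.0398
finger_force: 0.0
clock: 4.2
ee_pos: [0.5835, 0.2126, 0.0841]
tool_rot: [[0.118, 0.993, 0.002], [0.993, -0.118, 0.001], [0.001, 0.002, -1.0]]
force: [0.7, 0.7, 2.5]
opening: 0.0116
finger_force: 15.0
```

```bash
python3 -m pendant '[[[5,2,0,0,0,0,0],[11,5,0,0,0,0,0],[16,7,0,0,0,0,0],[20,9,0,0,0,0,0],[20,9,0,0,0,0,0],[16,7,0,0,0,0,0],[11,6,0,0,0,0,0],[5,3,0,0,0,0,0]]]' && python3 -m pendant '[[[0,0,0,0,0,0,0],[0,0,0,0,0,0,0],[0,0,0,0,0,0,0.25],[0,0,0,0,0,0,0.35],[0,0,0,0,0,0,0.4],[0,0,20,0,0,0,0.4],[0,0,40,0,0,0,0.4],[0,0,40,0,0,0,0.4]]]'
```

```text
clock: 5.0
ee_pos: [0.6876, 0.2604, 0.0841]
tool_rot: [[0.118, 0.993, 0.0], [0.993, -0.118, -0.0], [-0.0, 0.0, -1.0]]
force: [-3.7, -2.7, 7.9]
opening: 0.0118
finger_force: 15.0
clock: 5.8
ee_pos: [0.685, 0.2597, 0.1814]
tool_rot: [[0.118, 0.993, -0.004], [0.993, -0.118, -0.001], [-0.002, -0.004, -1.0]]
force: [0.6, -0.5, 0.7]
opening: 0.0356
finger_force: 0.0
```

```bash
python3 -m pendant '[[[0,0,40,0,0,-0.1,0.4],[-12,-40,20,0,0,-0.14,0.4],[-12,-40,20,0,0,-0.14,0.4],[-12,-40,20,0,0,-0.14,0.4],[-12,-40,10,0,0,-0.14,0.4],[-12,-40,10,0,0,-0.14,0.4]]]' >/dev/null; python3 -m pendant '[[[-12,-40,0,0,0,-0.14,0.4],[-12,-40,0,0,0,-0.14,0.4],[-12,-40,0,0,0,-0.14,0.4],[-12,-40,0,0,0,-0.14,0.4],[-12,-40,0,0,0,-0.14,0.4],[-12,-40,0,0,0,-0.1,0.4],[0,0,0,0,0,0,0.4],[0,0,0,0,0,0,0.4]]]'
python3 - <<'E'
from h import *
s,f=wrist(); cv2.imwrite("pics/w2.png",f["img"]); np.savez("w2.npz",**{k:f[k] for k in("fx","fy","cx","cy","dist","pose")})
for t,z in dict(small_ring=.02,rest_mark=.02,pan=.05).items():
    for d in imaging.find_in(f,t)[:2]:
        e=d["extent"]; print(t,round(d["conf"],2),np.round(e).astype(int),np.round(ray(f,e[0],e[1],z),3)[:2])
E
```

```text
clock: 7.2
ee_pos: [0.5539, -0.1803, 0.3022]
tool_rot: [[0.989, -0.148, -0.001], [-0.148, -0.989, 0.001], [-0.001, -0.001, -1.0]]
force: [-0.3, 1.5, 0.3]
opening: 0.0352
finger_force: 0.0
small_ring 0.71 [312 114  80  48] [ 0.604 -0.189]
small_ring 0.65 [145 160 119 105] [0.58  0.025]
rest_mark 0.65 [145 161 115 110] [0.579 0.025]
rest_mark 0.37 [303 175 101 162] [ 0.532 -0.168]
pan 0.82 [303 176 103 162] [ 0.537 -0.169]
pan 0.75 [116  35  80  64] [0.718 0.004]
```

View pics/w2.png

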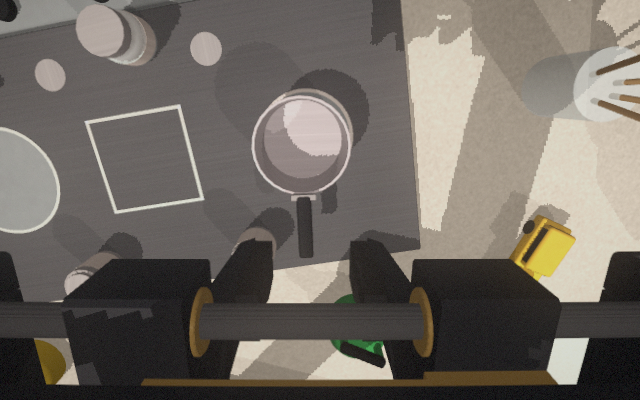

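The picture shows the pan rim centred near (302,145), the handle (304,197)–(306,257), and the square's corners at (86,122), (179,105), (203,199) and (115,213). A tin is at (258,245), left of the handle.

Run:
```python
from h import *
f=dict(np.load("w2.npz"))
for n,u,v,z in [("rimL",252,145,.085),("rimR",353,145,.085),("rimT",302,95,.085),("rimB",302,195,.085),("h0",304,200,.093),("h1",306,257,.093),("sq",86,122,.02),("sq",179,105,.02),("sq",203,199,.02),("sq",115,213,.02),("tin",258,232,.08),("ringL",59,183,.02),("plate",418,247,.02),("plate",402,0,.02),("spot",206,49,.02),("jar",101,32,.092)]: print(n,ray(f,u,v,z).round(4))
```

```text
rimL [ 0.5851 -0.1234  0.085 ]
rimR [ 0.5696 -0.2274  0.085 ]
rimT [ 0.6268 -0.1826  0.085 ]
rimB [ 0.524  -0.1666  0.085 ]
h0 [ 0.5204 -0.1684  0.093 ]
h1 [ 0.4545 -0.1604  0.093 ]
sq [0.6359 0.0832 0.02  ]
sq [ 0.638  -0.0342  0.02  ]
sq [ 0.5197 -0.0358  0.02  ]
sq [0.5181 0.0828 0.02  ]
tin [ 0.487  -0.1102  0.08  ]
ringL [0.5677 0.1424 0.02  ]
plate [ 0.4122 -0.3044  0.02  ]
plate [ 0.7115 -0.3061  0.02  ]
spot [ 0.6939 -0.0802  0.02  ]
jar [ 0.7121 -0.0036  0.092 ]
```

```bash
python3 -m pendant '[[[-33,8,-30,0,0,0.03,0.4],[-33,8,-30,0,0,0,0.4],[0,0,-40,0,0,0,0.4],[0,0,-40,0,0,0,0.4],[0,0,-40,0,0,0,0.4],[0,0,-30,0,0,0,0.4],[0,0,-25,0,0,0,0.4],[0,0,0,0,0,0,0.4]]]' 15 && python3 -m pendant '[[[0,0,0,0,0,0,0.4],[0,0,0,0,0,0,0.1],[0,0,0,0,0,0,0.1],[0,0,0,0,0,0,0],[0,0,0,0,0,0,0],[0,0,0,0,0,0,0]]]' 20
```

```text
clock: 8.2
ee_pos: [0.4855, -0.1613, 0.0639]
tool_rot: [[0.993, -0.115, -0.008], [-0.115, -0.993, 0.003], [-0.008, -0.002, -1.0]]
force: [-0.0, -0.3, -0.3]
opening: 0.0351
finger_force: 0.0
clock: 8.8
ee_pos: [0.4897, -0.164, 0.0692]
tool_rot: [[0.993, -0.117, 0.002], [-0.117, -0.993, -0.001], [0.002, 0.0, -1.0]]
force: [-0.7, 0.9, 6.5]
opening: 0.0159
finger_force: 20.0
```

```bash
python3 -m pendant '[[[0,0,0,0,0,0,0],[0,0,0,0,0,0,0]]]' ; python3 -m pendant '[[[0,0,0.5,0,0,0,0],[0,0,0,0,0,0,0],[0,0,0,0,0,0,0]]]'
```

```text
clock: 9.0
ee_pos: [0.4897, -0.164, 0.0692]
tool_rot: [[0.993, -0.117, 0.002], [-0.117, -0.993, -0.001], [0.002, 0.0, -1.0]]
force: [0.4, 1.6, 6.9]
opening: 0.0156
finger_force: 20.0
clock: 9.3
ee_pos: [0.4894, -0.164, 0.0691]
tool_rot: [[0.993, -0.117, 0.002], [-0.117, -0.993, -0.001], [0.002, 0.0, -1.0]]
force: [-0.2, 1.0, 5.6]
opening: 0.0159
finger_force: 20.0
```

```bash
python3 -m pendant '[[[0,0,1,0,0,0,0],[0,0,0.5,0,0,0,0],[0,0,0,0,0,0,0]]]'
```

```text
clock: 9.6
ee_pos: [0.4884, -0.1638, 0.0695]
tool_rot: [[0.993, -0.117, -0.0], [-0.117, -0.993, -0.0], [-0.0, 0.0, -1.0]]
force: [1.3, -1.0, 2.0]
opening: 0.0159
finger_force: 20.0
```

```bash
python3 -m pendant '[[[-0.6,-12.6,0,0,0,0.14,0],[1.1,-12.5,0,0,0,0.14,0],[2.9,-12.3,0,0,0,0.14,0],[4.6,-11.7,0,0,0,0.14,0],[6.2,-11,0,0,0,0.14,0],[7.6,-10,0,0,0,0.14,0],[0,0,0,0,0,0,0]]]' ; python3 -m pendant '[[[8.9,-8.9,0,0,0,0.14,0],[10.1,-7.5,0,0,0,0.14,0],[11.1,-6,0,0,0,0.14,0],[11.8,-4.4,0,0,0,0.14,0],[12.3,-2.7,0,0,0,0.14,0],[12.5,-1,0,0,0,0.14,0],[0,0,0,0,0,0,0],[0,0,0,0,0,0,0]]]'
```

```text
clock: 10.3
ee_pos: [0.51, -0.2346, 0.0694]
tool_rot: [[0.75, 0.662, -0.001], [0.662, -0.75, 0.0], [-0.001, -0.001, -1.0]]
force: [-0.7, -0.2, 5.9]
opening: 0.0157
finger_force: 20.0
clock: 11.1
ee_pos: [0.5769, -0.2642, 0.0695]
tool_rot: [[0.013, 1.0, 0.0], [1.0, -0.013, -0.0], [-0.0, 0.0, -1.0]]
force: [0.7, -1.8, 2.0]
opening: 0.016
finger_force: 20.0
```

```bash
python3 -m pendant '[[[0,6,0,0,0,0,0],[0,12,0,0,0,0,0],[0,18,0,0,0,0,0],[0,22,0,0,0,0,0],[0,22,0,0,0,0,0],[0,22,0,0,0,0,0],[0,22,0,0,0,0,0],[0,22,0,0,0,0,0]]]' && python3 -m pendant '[[[0,22,0,0,0,0,0],[0,22,0,0,0,0,0],[0,22,0,0,0,0,0],[0,22,0,0,0,0,0],[0,22,0,0,0,0,0]]]' && python3 -m pendant '[[[0,22,0,0,0,0,0],[0,22,0,0,0,0,0],[0,22,0,0,0,0,0],[0,22,0,0,0,0,0],[0,24,0,0,0,0,0],[2,20,0,0,0,0,0],[1,12,0,0,0,0,0],[0,8,0,0,0,0,0]]]';python3 -m pendant '[[[0,0,0,0,0,0,0],[0,0,0,0,0,0,0]]]'
```

```text
clock: 11.9
ee_pos: [0.5761, -0.1159, 0.0695]
tool_rot: [[0.008, 1.0, -0.001], [1.0, -0.008, 0.0], [0.0, -0.001, -1.0]]
force: [0.4, -2.4, 0.4]
opening: 0.0152
finger_force: 20.0
clock: 12.4
ee_pos: [0.5756, -0.0061, 0.0695]
tool_rot: [[0.008, 1.0, -0.001], [1.0, -0.008, 0.0], [0.0, -0.001, -1.0]]
force: [0.1, -2.0, 0.3]
opening: 0.0156
finger_force: 20.0
clock: 13.2
ee_pos: [0.5789, 0.1451, 0.0695]
tool_rot: [[0.007, 1.0, -0.001], [1.0, -0.007, -0.0], [-0.0, -0.001, -1.0]]
force: [0.3, -3.3, 1.5]
opening: 0.0155
finger_force: 20.0
clock: 13.4
ee_pos: [0.5795, 0.1442, 0.0695]
tool_rot: [[0.008, 1.0, -0.001], [1.0, -0.008, 0.001], [0.001, -0.001, -1.0]]
force: [-0.9, 3.0, -0.2]
opening: 0.0162
finger_force: 20.0
```

I miscounted one row, so the pan is 22 mm too far. I'll bring it back and then release it.

```bash
python3 -m pendant '[[[0,-5,0,0,0,0,0],[0,-10,0,0,0,0,0],[0,-7,0,0,0,0,0],[0,0,0,0,0,0,0],[0,0,0,0,0,0,0]]]'; python3 -m pendant '[[[0,0,0,0,0,0,0.2],[0,0,0,0,0,0,0.35],[0,0,0,0,0,0,0.4],[0,0,25,0,0,0,0.4],[0,0,40,0,0,0,0.4],[0,0,40,0,0,0,0.4],[0,0,40,0,0,0,0.4],[0,0,40,0,0,0,0.4]]]'; python3 -m pendant '[[[10,45,10,0,0,-0.11,0.4],[10,40,10,0,0,0,0.4],[0,0,10,0,0,0,0.4],[0,0,0,0,0,0,0.4],[0,0,0,0,0,0,0.4]]]'
python3 - <<'E'
from h import *
s,f=wrist(); cv2.imwrite("pics/w3.png",f["img"]); np.savez("w3.npz",**{k:f[k] for k in("fx","fy","cx","cy","dist","pose")})
for t,z in dict(large_ring=.02,kettle=.06,pan=.05).items():
    for d in imaging.find_in(f,t)[:2]:
        e=d["extent"]; print(t,round(d["conf"],2),np.round(e).astype(int),np.round(ray(f,e[0],e[1],z),3)[:2])
f=imaging.grab_frame("top"); i=f["img"][100:232,210:420]
cv2.imwrite("pics/crop2.png",cv2.resize(i,None,fx=3.8,fy=3.8,interpolation=cv2.INTER_CUBIC))
E
```

```text
clock: 13.9
ee_pos: [0.58, 0.1202, 0.0695]
tool_rot: [[0.009, 1.0, -0.001], [1.0, -0.009, -0.001], [-0.001, -0.0, -1.0]]
force: [-0.2, -1.2, -0.4]
opening: 0.0153
finger_force: 20.0
clock: 14.7
ee_pos: [0.5798, 0.122, 0.2564]
tool_rot: [[0.007, 1.0, 0.0], [1.0, -0.007, 0.0], [0.0, 0.0, -1.0]]
force: [0.2, -0.1, -0.3]
opening: 0.0351
finger_force: 0.0
clock: 15.2
ee_pos: [0.5998, 0.2061, 0.2844]
tool_rot: [[0.117, 0.993, -0.0], [0.993, -0.117, -0.001], [-0.001, -0.0, -1.0]]
force: [-0.5, -1.5, 0.5]
opening: 0.0352
finger_force: 0.0
large_ring 0.56 [296 145 121  99] [0.583 0.225]
kettle 0.87 [386 118  88 109] [0.682 0.247]
kettle 0.66 [ 44 121  88  80] [0.326 0.287]
pan 0.63 [293 201 105 164] [0.574 0.166]
```

View pics/w3.png

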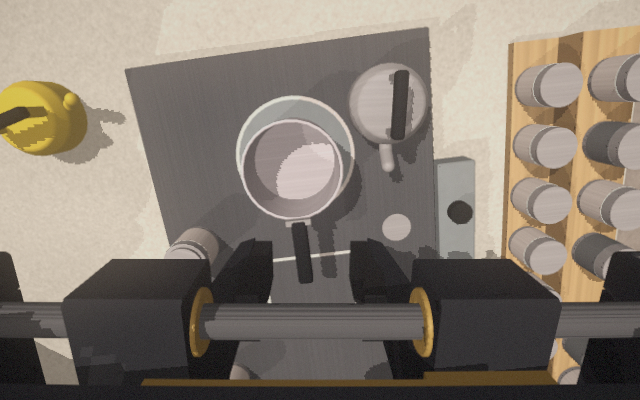

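View pics/crop2.png

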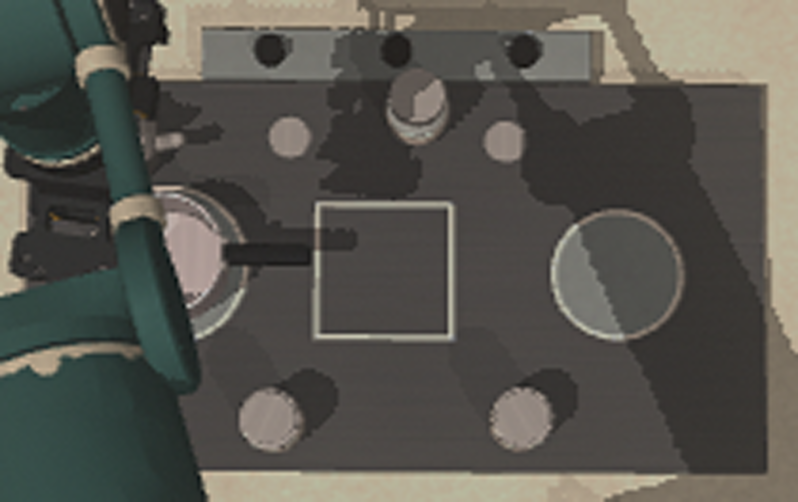

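The wrist view shows the pan rim at (292,169) inside the large ring (236–354 wide, top at row 97). The parked kettle's bar runs about (402,70)–(398,138). The top view shows the free small ring centred at crop (618,274).

Run:
```python
from h import *
f=dict(np.load("w3.npz"))
for n,u,v,z in [("rimL",242,170,.085),("rimR",342,170,.085),("rimT",292,120,.085),("rimB",292,219,.085),("ringT",295,97,.02),("ringL",236.5,154,.02),("ringR",354,154,.02),("bar0",402,70,.105),("bar1",398,138,.105),("sqL",275,260,.02),("sqR",350,251,.02)]: print(n,ray(f,u,v,z).round(4))
f=imaging.grab_frame("top")
for n,u,v in [("small",618.5,274.5),("sq",384,271),("large",167,265)]: print(n,ray(f,210+u/3.8,100+v/3.8,.02).round(4))
```

```text
rimL [0.5298 0.2144 0.085 ]
rimR [0.6301 0.2026 0.085 ]
rimT [0.5865 0.2575 0.085 ]
rimB [0.5731 0.1566 0.085 ]
ringT [0.5894 0.2787 0.02  ]
ringL [0.5122 0.2224 0.02  ]
ringR [0.6504 0.2062 0.02  ]
bar0 [0.6897 0.2903 0.105 ]
bar1 [0.6832 0.231  0.105 ]
sqL [0.5375 0.0806 0.02  ]
sqR [0.635  0.0819 0.02  ]
small [ 0.5759 -0.1788  0.02  ]
sq [0.5761 0.0241 0.02  ]
large [0.5786 0.2117 0.02  ]
```

Pan is at (0.580, 0.208) and the ring at (0.581, 0.212), so it is well inside. Next is the kettle.

```bash
python3 -m pendant '[[[40,25,0,0,0,0,0.4],[40,25,-10,0,0,0,0.4],[7,5,-40,0,0,0,0.4],[0,0,-45,0,0,0,0.4],[0,0,-45,0,0,0,0.4],[0,0,-35,0,0,0,0.4],[0,0,-25,0,0,0,0.4],[0,0,0,0,0,0,0.4]]]' 15 && python3 -m pendant '[[[0,0,0,0,0,0,0.4],[0,0,0,0,0,0,0.1],[0,0,0,0,0,0,0.1],[0,0,0,0,0,0,0],[0,0,0,0,0,0,0],[0,0,0,0,0,0,0]]]' 15
```

```text
clock: 16.3
ee_pos: [0.6831, 0.2598, 0.0784]
tool_rot: [[0.118, 0.993, -0.01], [0.993, -0.118, -0.003], [-0.005, -0.009, -1.0]]
force: [0.0, -1.3, -0.1]
opening: 0.0353
finger_force: 0.0
clock: 16.9
ee_pos: [0.6883, 0.2621, 0.0869]
tool_rot: [[0.118, 0.993, 0.003], [0.993, -0.118, 0.001], [0.001, 0.003, -1.0]]
force: [1.2, -0.5, 6.2]
opening: 0.0117
finger_force: 15.0
```

```bash
python3 -m pendant '[[[0,0,1,0,0,0,0],[0,0,0,0,0,0,0],[0,0,0,0,0,0,0]]]'; python3 -m pendant '[[[1,-6,0,0,0,0,0],[1,-12,0,0,0,0,0],[0,-18,0,0,0,0,0],[0,-20,0,0,0,0,0],[0,-20,0,0,0,0,0],[0,-20,0,0,0,0,0],[0,-18,0,0,0,0,0],[0,-17,0,0,0,0,0]]]'
```

```text
clock: 17.2
ee_pos: [0.688, 0.262, 0.0869]
tool_rot: [[0.118, 0.993, 0.002], [0.993, -0.118, 0.001], [0.001, 0.002, -1.0]]
force: [1.1, 0.7, 5.6]
opening: 0.0119
finger_force: 15.0
clock: 18.0
ee_pos: [0.6896, 0.1307, 0.0869]
tool_rot: [[0.118, 0.993, 0.002], [0.993, -0.118, 0.002], [0.002, 0.001, -1.0]]
force: [1.5, 2.0, 2.8]
opening: 0.0117
finger_force: 15.0
```

```bash
python3 -m pendant '[[[-11,-16.6,0,0,0,0,0],[-11,-16.6,0,0,0,0,0],[-11,-16.6,0,0,0,0,0],[-11,-16.6,0,0,0,0,0],[-11,-16.6,0,0,0,0,0]]]'; python3 -m pendant '[[[-11,-17.4,0,0,0,0,0],[-11,-17.4,0,0,0,0,0],[-11,-17.4,0,0,0,0,0],[-11,-17.4,0,0,0,0,0],[-10,-17.4,0,0,0,0,0]]]'
```

```text
clock: 18.5
ee_pos: [0.6349, 0.0475, 0.0868]
tool_rot: [[0.118, 0.993, 0.003], [0.993, -0.118, 0.001], [0.001, 0.003, -1.0]]
force: [2.5, 2.2, 3.8]
opening: 0.0119
finger_force: 15.0
clock: 19.0
ee_pos: [0.5807, -0.0396, 0.0868]
tool_rot: [[0.118, 0.993, 0.003], [0.993, -0.118, 0.001], [0.001, 0.003, -1.0]]
force: [2.3, 5.7, 10.3]
opening: 0.0117
finger_force: 15.0
```

```bash
python3 -m pendant '[[[0,-20,0.5,0,0,0,0],[0,-20,0,0,0,0,0],[0,-20,0,0,0,0,0],[0,-20,0,0,0,0,0],[0,-20,0,0,0,0,0],[-1,-18,0,0,0,0,0],[-1,-12,0,0,0,0,0],[0,-8,0,0,0,0,0]]]'; python3 -m pendant '[[[0,0,0,0,0,0,0],[0,0,0,0,0,0,0],[0,0,0,0,0,0,0.2],[0,0,0,0,0,0,0.35],[0,0,0,0,0,0,0.4],[0,0,20,0,0,0,0.4],[0,0,40,0,0,0,0.4],[0,0,40,0,0,0,0.4]]]'; python3 -m pendant '[[[0,0,40,0,0,0,0.4],[0,0,40,0,0,0,0.4],[0,0,20,0,0,0,0.4],[0,0,0,0,0,0,0.4],[0,0,0,0,0,0,0.4]]]'
python3 - <<'E'
from h import *
s,f=wrist(); cv2.imwrite("pics/w4.png",f["img"]); np.savez("w4.npz",**{k:f[k] for k in("fx","fy","cx","cy","dist","pose")})
E
```

```text
clock: 19.8
ee_pos: [0.5779, -0.1776, 0.0868]
tool_rot: [[0.119, 0.993, -0.0], [0.993, -0.119, 0.001], [0.001, -0.0, -1.0]]
force: [-0.7, 8.0, 13.1]
opening: 0.0118
finger_force: 15.0
clock: 20.6
ee_pos: [0.5766, -0.1767, 0.1853]
tool_rot: [[0.117, 0.993, -0.004], [0.993, -0.117, 0.001], [0.001, -0.004, -1.0]]
force: [0.6, 0.1, 0.2]
opening: 0.0354
finger_force: 0.0
clock: 21.1
ee_pos: [0.5777, -0.1771, 0.2853]
tool_rot: [[0.118, 0.993, -0.001], [0.993, -0.118, 0.0], [0.0, -0.001, -1.0]]
force: [-0.6, -0.7, -0.9]
opening: 0.0353
finger_force: 0.0
```

View pics/w4.png

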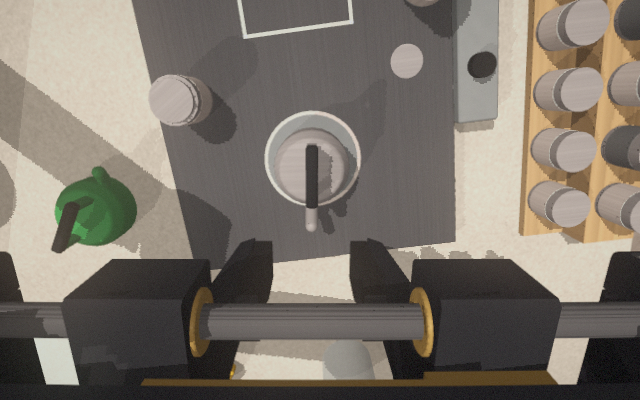

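The kettle stands upright in the small ring. The ring spans about columns 264–361 and rows 110–207, and the bar is at (312,145)–(312,210). The numbers will confirm it.

Run:
```python
from h import *
f=dict(np.load("w4.npz"))
for n,u,v,z in [("bar0",312,145,.105),("bar1",312,210,.105),("ringT",312,110.5,.02),("ringB",312,207,.02),("ringL",264.5,159,.02),("ringR",361,159,.02),("bodyL",275,167,.07),("bodyR",347,167,.07)]: print(n,ray(f,u,v,z).round(4))
f=imaging.grab_frame("top")
for t,z in dict(pan=.05,tin_a=.05,jar=.06,kettle=.06).items():
    for d in imaging.find_in(f,t)[:3]:
        e=d["extent"]; print(t,round(d["conf"],2),np.round(ray(f,e[0],e[1],z),3)[:2])
```

```text
bar0 [ 0.581  -0.1494  0.105 ]
bar1 [ 0.5736 -0.2128  0.105 ]
ringT [ 0.5846 -0.1213  0.02  ]
ringB [ 0.5711 -0.2367  0.02  ]
ringL [ 0.5219 -0.1705  0.02  ]
ringR [ 0.6361 -0.1839  0.02  ]
bodyL [ 0.5392 -0.1724  0.07  ]
bodyR [ 0.6145 -0.1812  0.07  ]
pan 0.58 [0.574 0.177]
pan 0.16 [ 0.451 -0.092]
tin_a 0.6 [0.443 0.114]
tin_a 0.47 [ 0.448 -0.091]
kettle 0.6 [0.299 0.285]
```

The kettle is within 4 mm of the small ring's centre and the pan within 5 mm of the large ring's. The robot is clear of everything.

```bash
python3 -c "
from plant import env
print(env.close_job())"
```

```text
the job is handed in; nothing more can be done
None
```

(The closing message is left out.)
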